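# Touch-dry check of the painted puppet parts

### The job

Check that the painted puppet parts on the sprung drying board are touch-dry: with the fingertips, lightly touch the helmet with its two crest fins first, then the bird's head, and last the thick foot that widens toward one end, resting on top of each for about a second before lifting off. Do not pick up, tip or push any part out of its place, do not press hard, and keep off the slim bare-wood limbs.

Things in the scene. Friction and masses are not known exactly. Their poses are not given: they have to be found in the camera images.
- helmet: puppet helmet, loose on the drying board: a turned dome, 126 mm across and 60 mm high, dark paint, open-side-down on a flat base, 0.15 to 0.27 kg. Two thin crest fins (12 mm thick in the helmet's x) stand on it in one line along its y: the taller rises to 88 mm at y about -28 mm, the lower to 79 mm at y about +28 mm. Origin: centre of the base; z up. Any spot on it, fin or dome, may be touched
- helmet_fin (a point): peak of the taller fin of the helmet, 88 mm above the drying board; the fin top here is a narrow ridge, 12 mm across the helmet's x, and slopes along y, so the surface may lie up to 10 mm lower
- bird: carved bird's head, loose on the drying board, lying on its flat underside: 53 mm wide (x), 187 mm long (y), 49 mm high at the thick middle (y from -52 to +54 mm), with a pointed beak at -y and a narrower neck at +y, 0.09 to 0.16 kg. Origin: centre of the underside; z up. It bears only on the thick middle: touch it there, as pressing on the end of beak or neck tips it
- bird_crown (a point): middle of the top of the bird's head, 49 mm above the drying board; the top is level within 20 mm of it across and 45 mm along the head
- foot: puppet foot, loose on the drying board: a short thick limb in blue paint with dark stripes, the broadest of the limbs, 44 mm wide (x), 126 mm long (y), 32 mm high, widening toward one end, no wire eye, 0.05 to 0.10 kg. Origin: centre of the underside; z up
- foot_middle (a point): middle of the top of the foot, 32 mm above the drying board; the top is level round it, 15 mm across and 50 mm along the foot
- bare_limb_1: slim puppet limb of bare wood with a small wire eye at one end, loose, lying beside the painted parts on the drying board, 34 x 151 x 29 mm (length along y). Origin: centre of the underside. Not to be touched
- bare_limb_2: slim puppet limb of bare wood with a small wire eye at one end, loose, lying on the bench to the left of the drying board, 30 x 146 x 26 mm (length along y). Origin: centre of the underside. Not to be touched
- rack: drying rack: fixed plywood base (260 x 500 mm), origin at the centre of its underside on the bench. On four rubber bellows it carries the drying board, 280 (x) x 520 (y) x 12 mm, whose top lies 42 mm above the bench; the painted parts lie on it in a row along y in any order, about 120 mm apart, their length roughly along x
- board (a joint): how far the drying board has sunk straight down on its bellows, m: 0 up (rest), at most 0.016; it starts to sink under 1 to 4 N and then takes about 2.5 N more per mm, and rises again when released
Things that resemble listed ones, but are neither listed nor needed, are in the scene too. Of the things that look like the foot, the larger one is meant.

How it is judged:
On the way, in this order (a step that is already met when the one before it is completed fails the run):
1. the fingers rest on the helmet (contact force between the fingers and helmet above 0.3 N and contact force between the fingers and bird below 0.3 N and contact force between the fingers and foot below 0.3 N), for 0.3 s.
2. the fingers rest on the bird's head (contact force between the fingers and bird above 0.3 N and contact force between the fingers and helmet below 0.3 N and contact force between the fingers and foot below 0.3 N), for 0.3 s.
3. the fingers rest on the foot (contact force between the fingers and foot above 0.3 N and contact force between the fingers and helmet below 0.3 N and contact force between the fingers and bird below 0.3 N), for 0.3 s.
At the end, for the whole second after the job is handed in: The helmet, the bird's head and the foot have been touched in this order, each for at least 0.3 s with a force above 0.3 N and touching one of them at a time; all five parts lie at rest within 15 mm of where they started, tilted less than 0.1 rad, and the board is up again (sunk less than 3 mm) (distance of each of helmet, bird, foot, bare_limb_1, bare_limb_2 from where it was at the start of the episode below 0.015 m and angle between each of helmet, bird, foot, bare_limb_1, bare_limb_2's own z axis and vertical below 0.1 rad and linear speed of each of helmet, bird, foot, bare_limb_1, bare_limb_2 below 0.02 m/s and value of joint board below 0.003 m).
It fails at once if a part is pressed harder than 25 N (contact force between the fingers and helmet above 25 N or contact force between the fingers and bird above 25 N or contact force between the fingers and foot above 25 N).
It fails at once if a part is lifted 8 mm, tipped over 0.2 rad or pushed more than 20 mm (height (world z) of any of helmet, bird, foot, bare_limb_1 above 0.05 m or angle between any of helmet, bird, foot, bare_limb_1, bare_limb_2's own z axis and vertical above 0.2 rad or distance of any of helmet, bird, foot, bare_limb_1, bare_limb_2 from where it was at the start of the episode above 0.02 m or height (world z) of bare_limb_2 above 0.008 m).
It fails at once if a bare-wood limb is touched with more than 1 N (contact force between any of the fingers, the arm and bare_limb_1 above 1 N or contact force between any of the fingers, the arm and bare_limb_2 above 1 N).
It also fails if it takes over 64 s, if anything falls off the work surface, if the arm or the gripper's body presses on something with over 40 N, if the wrist force passes 120 N, or if a joint passes its speed limit or range.

### The arm

A 7-joint arm with a two-finger parallel gripper is mounted at the origin on a cart in front of the work surface, level with it; the furniture and walls round the work are solid. World frame = base frame: x ahead of the robot, y to its left, z up, the work surface at z = 0. Lengths are in m, angles in rad, forces in N, time in s.
With the tool pointing down it reaches from about 0.425 to 0.875 m from the base axis. Payload 8.4 kg.
Tool frame: the origin (TCP) lies at the very end of the fingers, on their centre line; the grasp point (between the pads) lies 19 mm behind it; z points along the fingers, y is the line along which they close (so a half turn about z gives the same grasp; the last joint's range is limited). The gripper opens to 87 mm and grips with 3 to 60 N. Pads are 19 mm wide; open, the fingers measure 117 mm over their backs; the gripper's body (75 mm by 190 mm) begins 51 mm behind the grasp point.
Start: joints at [1.045, 0.333, 0.04, 1.465, -0.013, 1.343, -0.059], TCP at [0.269, -0.592, 0.223] pointing down, gripper open.
Joint ranges: [-2.58, 2.58], [-0.38, 2.09], [-1.3, 1.39], [0.25, 2.4], [-1.5, 4.64], [0.08, 2.09], [-2.65, 2.65]. Speed limits (rad/s): [2.22, 2.22, 2.79, 2.79, 3.14, 3.14, 3.14].

### API

Orientations are given as a 3x3 rotation matrix whose columns are the frame's x, y, z axes.
In Python, from workcell import robot gives the robot as it stands.
- The arm moves only by the tool step_arm, never from a script. Its argument "series" is one flat list of numbers, 7 for each row, row after row: the shift along the world's x, y, z in units of 40 mm (1.0 is 40 mm), then the turn, a rotation vector about the world's x, y, z in units of 5 degrees (1.0 is 5 degrees), then the closure in counts, from 0 (fully open) to 255 (shut). In form: [dx, dy, dz, rx, ry, rz, jaw, dx, dy, dz, rx, ry, rz, jaw, ...]. A call has 1 to 12 rows; each row is the pose to reach, as a shift and turn from the pose commanded when the call began; what a row does not reach only later rows make up. A row lasts 1/12 s, in which the tool goes at most 41.7 mm and 7.16 degrees, less where a joint would pass 70% of its speed; a pose out of reach is approached as far as the arm can. A call with a gripper value outside its range is refused whole. The fingers move at their own pace and stop on an object; the grip force is fixed at half the most. Time passes only in rows, so rows that repeat a pose let the fingers close. It gives the time, the measured TCP pose, the force, the opening and the grip force at its end, in the units of the state.
- robot.state(): the state, without advancing time (a new reading comes with each control period).
- robot.snapshot(name): name is "side" or "top"; returns a dict with "color" (400x640x3 uint8, red, green, blue), "camera_matrix" (3x3 intrinsics, pixels), "distortion" ([k1, k2, p1, p2, k3] as OpenCV has them; the pictures are not rectified), "position" and "orientation" of the camera in the world. Camera axes: x right, y down, z forward; pixel columns grow to the right and rows downward; lengths in m; the calibration is good to about 2 mm. A picture is of the moment at which its call begins. There is no depth.
- robot.sign_off(): hands the job in; it is judged then, once.
Trained networks look in a picture, given as the dict that the camera call returned (one of the last four; its "shot" number tells which), for a name from the list of things; names that differ only in an ending like _2 or _b are one class to them, and where a whole thing is asked for, a point or a joint stands for the part that bears it (a point fixed in the world has none). Each returns a list of dicts, best first, with "conf" (0 to 1); they miss things now and then, are a little off and sometimes report something else, mostly with a low value. They report only what shows in the picture. A call takes as long as a camera call. They do not tell look-alikes from the thing itself.
- robot.recognise(label, picture): "location" ([x, y, z] in m, in the coordinates of the camera as it stood for that picture, good to about 4 mm: the middle of the surface that is visible of it).
- robot.place_of(label, picture): "location" ([x, y, z] in m, in the coordinates of the camera as it stood for that picture, good to about 4 mm: a listed point, or the origin of a listed thing).
The state is a dict: "clock": time; "joints": joint angles; "dq": joint speeds; "effort": joint torques, N m; "eef_pos": TCP position; "ee_rot": TCP orientation; "wrist_force": force on the tool from outside, world axes, zero at the start; "wrist_torque": the same for the moment, N m; "width": finger opening in m; "gripper_force": force on a finger pad.
Only numpy, scipy, OpenCV 4.12 (cv2) and the standard library are available. Lean on these libraries where they do the work, as an engineer would, in place of code of your own. Each camera call takes 0.05 s, during which the arm holds its last target. There are 200 camera calls.

## Working session

There is one attempt and no reset: what is moved stays moved. The work goes in short steps, Python scripts to look and compute and a tool call to move; the robot and the scene stay as the last step left them, time stands still between calls to the robot, and variables do not carry over. Pictures are saved under pics/ and viewed, at most 10 in all, crops included, and the job is handed in when it is done.

Besides the shell and the picture viewer there is one more tool, called after "Request:" as name(argument=value, ...), one argument or row to a line, values as JSON. step_arm: Moves the arm, as the interface text tells. Its arguments: {"type":"object","properties":{"series":{"type":"array","items":{"type":"number"}}},"required":["series"]}

```bash
mkdir -p pics; cat > h.py <<'E'
from workcell import robot
import cv2, numpy as np
def world(s,p): return np.array(s["position"])+np.array(s["orientation"])@np.array(p)
def pix(s,w):
    c=np.array(s["orientation"]).T@(np.array(w)-s["position"])
    return cv2.projectPoints(c.reshape(1,1,3),np.zeros(3),np.zeros(3),np.array(s["camera_matrix"]),np.array(s["distortion"]))[0].ravel().round()
E
python3 - <<'E'
from h import *
st=robot.state();print(st["clock"],st["eef_pos"],st["ee_rot"],st["wrist_force"],st["width"])
for n in("top","side"):
    s=robot.snapshot(n);cv2.imwrite(f"pics/{n}1.png",s["color"][:,:,::-1])
    print(n,np.round(s["position"],3))
    for l in("helmet","helmet_fin","bird","bird_crown","foot","foot_middle","bare_limb_1","rack"):
        for d in robot.place_of(l,s)[:4]:
            w=world(s,d["location"]);print(l,round(d["conf"],2),w.round(3),pix(s,w))
E
```

```text
0.0 [ 0.26884568 -0.59129111  0.22165968] [[ 9.10296168e-01  4.13956891e-01 -7.60749197e-04]
 [ 4.13957574e-01 -9.10295098e-01  1.40037144e-03]
 [-1.12812859e-04 -1.58967064e-03 -9.99998730e-01]] [ 0.75874817 -0.09204353  0.10015795] 0.08707576925777183
top [0.357 0.01  1.16 ]
helmet 0.72 [0.559 0.035 0.046] [314. 183.]
helmet_fin 0.66 [0.59  0.044 0.132] [310. 166.]
bird 0.91 [ 0.579 -0.08   0.043] [354. 176.]
bird_crown 0.65 [ 0.579 -0.083  0.093] [356. 172.]
foot 0.62 [ 0.593 -0.202  0.042] [396. 171.]
foot 0.58 [0.598 0.155 0.047] [273. 170.]
foot 0.57 [ 0.365 -0.317 -0.004] [435. 249.]
foot_middle 0.77 [ 0.366 -0.317  0.025] [438. 249.]
foot_middle 0.74 [ 0.589 -0.203  0.078] [399. 169.]
foot_middle 0.29 [0.596 0.152 0.044] [274. 171.]
bare_limb_1 0.69 [0.491 0.366 0.003] [203. 209.]
bare_limb_1 0.58 [0.597 0.151 0.043] [274. 170.]
rack 0.74 [ 0.581 -0.027 -0.001] [335. 178.]
side [0.078 0.775 0.566]
helmet 0.6 [0.56  0.037 0.045] [291. 223.]
helmet_fin 0.65 [0.592 0.042 0.134] [279. 192.]
bird 0.62 [ 0.582 -0.082  0.042] [306. 204.]
bird_crown 0.85 [ 0.584 -0.078  0.093] [305. 190.]
foot 0.77 [ 0.369 -0.317 -0.001] [396. 203.]
foot 0.61 [ 0.592 -0.204  0.042] [322. 189.]
foot_middle 0.7 [ 0.362 -0.323  0.028] [400. 195.]
foot_middle 0.69 [ 0.588 -0.207  0.075] [324. 180.]
bare_limb_1 0.88 [0.597 0.151 0.041] [255. 240.]
bare_limb_1 0.6 [0.489 0.366 0.002] [233. 321.]
rack 0.62 [ 0.575 -0.022  0.002] [298. 225.]
rack 0.27 [ 0.592 -0.201  0.044] [322. 189.]
```

```bash
python3 - <<'E'
import cv2
a=cv2.imread("pics/top1.png")[120:300,180:480]
cv2.imwrite("pics/c1.png",cv2.resize(a,(800,480),interpolation=cv2.INTER_CUBIC))
E
```

```text
(no output)
```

View pics/c1.png

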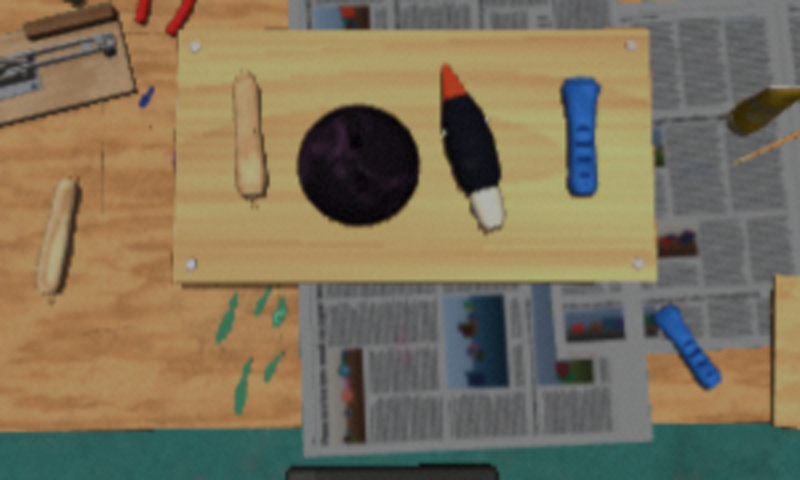

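View pics/side1.png

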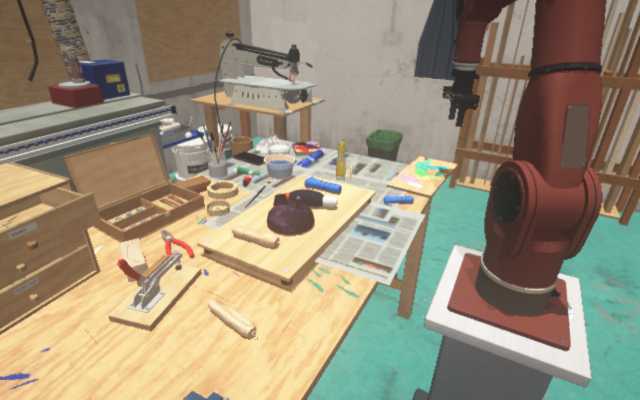

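The top view shows four parts on the board: the bare limb (crop 248,135), the dark helmet (360,165), the bird (472,150) and a blue foot (580,135). There are two blue foot candidates. One is on the board at image (396,171). The other is on the bench at (436,249), and it is clearly smaller. The foot on the board is the right one: it is larger, lies in the row of painted parts and sits at z≈0.042. The crop confirms this.

Next I move to above the helmet fin with the fingers closed.

Request:
step_arm(
  series=[0.33,0.67,0,0,0,0,255,0.67,1.33,0,0,0,0,255,1,2,0,0,0,0,255,1.33,2.67,0,0,0,0,255,1.67,3.33,0,0,0,0,255,2,4,0,0,0,0,255,2.33,4.67,0,0,0,0,255,2.67,5.33,0,0,0,0,255,3,6,0,0,0,0,255,3.33,6.67,0,0,0,0,255,3.67,7.33,0,0,0,0,255,4,8,0,0,0,0,255],
)

```text
clock: 1.9
eef_pos: [0.4295, -0.2703, 0.2228]
ee_rot: [[0.91, 0.414, 0.0], [0.414, -0.91, -0.0], [0.0, 0.0, -1.0]]
wrist_force: [0.3, 0.1, -0.6]
width: 0.015
gripper_force: 0.0
```

Request:
step_arm(
  series=[0.4,0.8,0,0,0,0,255,0.8,1.6,0,0,0,0,255,1.2,2.4,0,0,0,0,255,1.6,3.2,0,0,0,0,255,2,4,0,0,0,0,255,2.4,4.8,0,0,0,0,255,2.8,5.5,0,0,0,0,255,3.2,6.2,0,0,0,0,255,3.6,7,0,0,0,0,255,4,7.8,0,0,0,0,255,4.05,7.85,0,0,0,0,255,4.05,7.85,0,0,0,0,255],
)

```text
clock: 2.9
eef_pos: [0.5914, 0.0453, 0.2223]
ee_rot: [[0.908, 0.418, -0.0], [0.418, -0.908, 0.001], [0.0, -0.001, -1.0]]
wrist_force: [0.2, -0.6, -1.5]
width: 0.0004
gripper_force: 0.0
```

Request:
step_arm(
  series=[0,-0.05,-0.3,0,0,0,255,0,-0.05,-0.7,0,0,0,255,0,-0.05,-1.1,0,0,0,255,0,-0.05,-1.4,0,0,0,255,0,-0.05,-1.7,0,0,0,255,0,-0.05,-1.9,0,0,0,255,0,-0.05,-2.0,0,0,0,255,0,-0.05,-2.0,0,0,0,255,0,-0.05,-2.0,0,0,0,255],
)

```text
clock: 3.65
eef_pos: [0.5913, 0.0403, 0.1429]
ee_rot: [[0.91, 0.414, 0.0], [0.414, -0.91, 0.0], [0.0, 0.0, -1.0]]
wrist_force: [0.4, -0.1, -0.1]
width: 0.0003
gripper_force: 0.0
```

```bash
python3 - <<'E'
from h import *
s=robot.snapshot("side");a=s["color"][130:270,200:380,::-1]
cv2.imwrite("pics/c2.png",cv2.resize(a,(771,600),interpolation=cv2.INTER_CUBIC))
print(robot.state()["wrist_force"],robot.state()["eef_pos"])
E
```

```text
[-0.0886526   0.50206261 -0.82941862] [0.59146016 0.04037047 0.14320816]
```

View pics/c2.png

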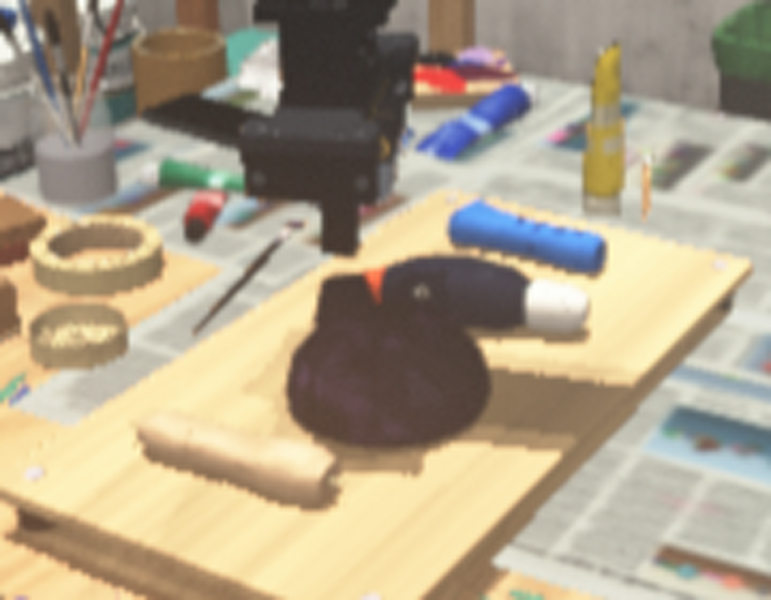

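The fingertip at crop (340,250) hangs just above the fin top at (345,280), so it is on target. I'll descend slowly from here.

Request:
step_arm(
  series=[0,0,-0.03,0,0,0,255,0,0,-0.07,0,0,0,255,0,0,-0.11,0,0,0,255,0,0,-0.15,0,0,0,255,0,0,-0.19,0,0,0,255,0,0,-0.23,0,0,0,255,0,0,-0.27,0,0,0,255,0,0,-0.3,0,0,0,255,0,0,-0.32,0,0,0,255,0,0,-0.34,0,0,0,255,0,0,-0.35,0,0,0,255,0,0,-0.35,0,0,0,255],
)

```text
clock: 4.7
eef_pos: [0.5911, 0.0404, 0.1288]
ee_rot: [[0.91, 0.414, 0.0], [0.414, -0.91, 0.0], [0.0, 0.0, -1.0]]
wrist_force: [-1.6, -1.1, 3.3]
width: 0.0006
gripper_force: 1.5
```

Request:
step_arm(
  series=[0,0,-0.01,0,0,0,255,0,0,-0.02,0,0,0,255,0,0,-0.03,0,0,0,255,0,0,-0.03,0,0,0,255,0,0,-0.03,0,0,0,255,0,0,-0.03,0,0,0,255,0,0,-0.03,0,0,0,255,0,0,-0.03,0,0,0,255,0,0,-0.03,0,0,0,255,0,0,-0.03,0,0,0,255],
)

```text
clock: 5.53
eef_pos: [0.5912, 0.0404, 0.1277]
ee_rot: [[0.91, 0.414, 0.0], [0.414, -0.91, 0.0], [0.0, 0.0, -1.0]]
wrist_force: [-1.3, -0.3, 6.3]
width: 0.0004
gripper_force: 2.5
```

Contact holds at about 6 N on the helmet. I'll lift off and go to the bird.

Request:
step_arm(
  series=[0,0,0.1,0,0,0,255,0,0,0.4,0,0,0,255,0,0,0.8,0,0,0,255,0,-0.2,1.0,0,0,0,255,-0.1,-0.8,1.0,0,0,0,255,-0.2,-1.6,1.0,0,0,0,255,-0.23,-2.4,1.0,0,0,0,255,-0.23,-2.9,0.9,0,0,0,255,-0.23,-3.03,0.5,0,0,0,255,-0.23,-3.03,0,0,0,0,255,-0.23,-3.03,-0.4,0,0,0,255,-0.23,-3.03,-0.6,0,0,0,255],
)

```text
clock: 6.53
eef_pos: [0.5808, -0.0818, 0.1017]
ee_rot: [[0.911, 0.413, -0.002], [0.413, -0.911, 0.0], [-0.002, -0.001, -1.0]]
wrist_force: [-0.3, -0.6, 0.0]
width: 0.0003
gripper_force: 0.0
```

Request:
step_arm(
  series=[0,0,0,0,0,0,255,0,0,-0.02,0,0,0,255,0,0,-0.06,0,0,0,255,0,0,-0.1,0,0,0,255,0,0,-0.14,0,0,0,255,0,0,-0.18,0,0,0,255,0,0,-0.21,0,0,0,255,0,0,-0.24,0,0,0,255,0,0,-0.27,0,0,0,255,0,0,-0.3,0,0,0,255,0,0,-0.32,0,0,0,255,0,0,-0.32,0,0,0,255],
)

```text
clock: 7.53
eef_pos: [0.5819, -0.0808, 0.0907]
ee_rot: [[0.91, 0.414, 0.0], [0.414, -0.91, -0.0], [-0.0, 0.0, -1.0]]
wrist_force: [-2.1, -0.3, 4.5]
width: 0.0007
gripper_force: 2.3
```

Request:
step_arm(
  series=[0,0,-0.01,0,0,0,255,0,0,-0.02,0,0,0,255,0,0,-0.02,0,0,0,255,0,0,-0.02,0,0,0,255,0,0,-0.02,0,0,0,255,0,0,-0.02,0,0,0,255,0,0,-0.02,0,0,0,255,0,0,-0.02,0,0,0,255,0,0,-0.02,0,0,0,255,0,0,-0.02,0,0,0,255],
)

```text
clock: 8.37
eef_pos: [0.5819, -0.0809, 0.0902]
ee_rot: [[0.91, 0.414, 0.0], [0.414, -0.91, -0.0], [0.0, 0.0, -1.0]]
wrist_force: [-2.4, 0.8, 6.1]
width: 0.0005
gripper_force: 3.0
```

About 6 N on the bird. Next is the foot.

Request:
step_arm(
  series=[0,0,0.1,0,0,0,255,0,0,0.4,0,0,0,255,0,0,0.8,0,0,0,255,0,-0.2,1.0,0,0,0,255,0.1,-0.8,1.0,0,0,0,255,0.18,-1.6,1.0,0,0,0,255,0.18,-2.4,1.0,0,0,0,255,0.18,-2.9,0.9,0,0,0,255,0.18,-3.1,0.6,0,0,0,255,0.18,-3.1,0.3,0,0,0,255,0.18,-3.1,0.05,0,0,0,255,0.18,-3.1,-0.1,0,0,0,255],
)

```text
clock: 9.37
eef_pos: [0.5884, -0.2026, 0.0836]
ee_rot: [[0.909, 0.416, -0.002], [0.416, -0.909, 0.002], [-0.001, -0.003, -1.0]]
wrist_force: [-0.0, 0.2, -1.2]
width: 0.0004
gripper_force: 0.0
```

Request:
step_arm(
  series=[0,0,0,0,0,0,255,0,0,-0.02,0,0,0,255,0,0,-0.06,0,0,0,255,0,0,-0.1,0,0,0,255,0,0,-0.14,0,0,0,255,0,0,-0.18,0,0,0,255,0,0,-0.21,0,0,0,255,0,0,-0.24,0,0,0,255,0,0,-0.27,0,0,0,255,0,0,-0.3,0,0,0,255,0,0,-0.32,0,0,0,255,0,0,-0.32,0,0,0,255],
)

```text
clock: 10.37
eef_pos: [0.5891, -0.2049, 0.0733]
ee_rot: [[0.91, 0.414, 0.0], [0.414, -0.91, -0.0], [0.0, 0.0, -1.0]]
wrist_force: [-2.4, 0.9, 5.0]
width: 0.0004
gripper_force: 2.8
```

Request:
step_arm(
  series=[0,0,-0.01,0,0,0,255,0,0,-0.02,0,0,0,255,0,0,-0.02,0,0,0,255,0,0,-0.02,0,0,0,255,0,0,-0.02,0,0,0,255,0,0,-0.02,0,0,0,255,0,0,-0.02,0,0,0,255,0,0,-0.02,0,0,0,255,0,0,-0.02,0,0,0,255,0,0,-0.02,0,0,0,255],
)

```text
clock: 11.2
eef_pos: [0.5891, -0.2049, 0.0728]
ee_rot: [[0.91, 0.414, 0.0], [0.414, -0.91, -0.0], [0.0, 0.0, -1.0]]
wrist_force: [-3.7, 0.8, 6.5]
width: 0.0004
gripper_force: 3.4
```

Request:
step_arm(
  series=[0,0,0.1,0,0,0,255,0,0,0.4,0,0,0,255,0,0,0.8,0,0,0,255,0,0,1.4,0,0,0,255,0,0,2.0,0,0,0,255,0,0,2.6,0,0,0,255,0,0,3,0,0,0,255,0,0,3,0,0,0,255,0,0,3,0,0,0,255,0,0,3,0,0,0,255],
)

```text
clock: 12.03
eef_pos: [0.5887, -0.2048, 0.1917]
ee_rot: [[0.91, 0.414, -0.001], [0.414, -0.91, 0.0], [-0.001, -0.0, -1.0]]
wrist_force: [0.2, -0.4, -0.3]
width: 0.0006
gripper_force: 0.0
```

```bash
python3 - <<'E'
from h import *
s=robot.snapshot("side");a=s["color"][130:270,200:380,::-1]
cv2.imwrite("pics/c3.png",cv2.resize(a,(771,600),interpolation=cv2.INTER_CUBIC))
for l in("helmet","bird","foot","bare_limb_1"):
    for d in robot.place_of(l,s)[:3]: print(l,round(d["conf"],2),world(s,d["location"]).round(3))
E
```

```text
helmet 0.62 [0.563 0.035 0.046]
bird 0.92 [ 0.58  -0.084  0.046]
foot 0.74 [ 0.582 -0.08   0.045]
foot 0.69 [ 0.592 -0.203  0.044]
foot 0.65 [ 0.364 -0.318 -0.003]
bare_limb_1 0.85 [0.591 0.148 0.042]
bare_limb_1 0.68 [0.492 0.368 0.001]
```

View pics/c3.png

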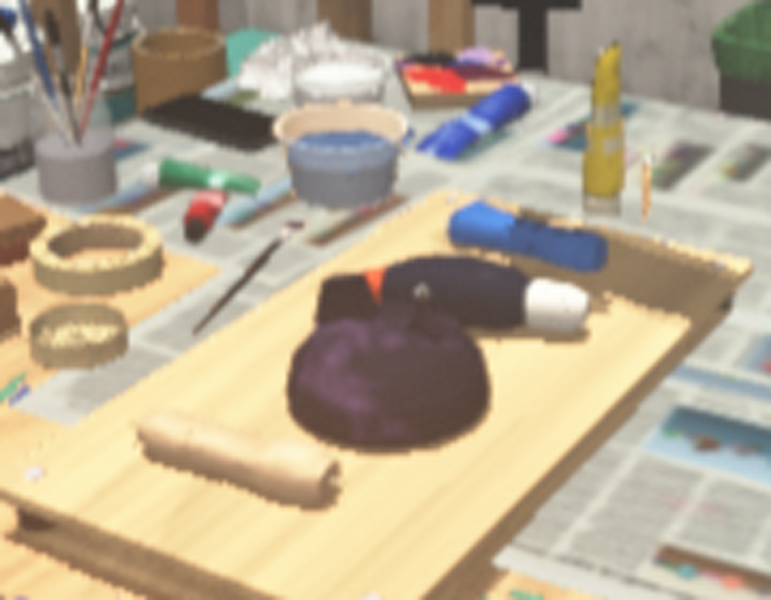

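All parts are where they were before: helmet (390,380), bird (440,290), foot (525,235) and limb (240,470). The board is up, and I'm handing in.

```bash
python3 -c "
from workcell import robot
print(robot.sign_off())"
```

```text
the job is handed in; nothing more can be done
None
```

I touched the helmet, then the bird's head, then the foot, each for about a second at roughly 6 N; the final picture showed the parts in place and the board up, and the job is handed in (no verdict was returned).

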